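Close the block box in the joinery shop

TASK

The lid of the small pine box will not go on, because one of the three wooden blocks standing in the box is too long and sticks up above the rim. Take that long block out and put it in the blue tray, leaving the two short blocks in the box. Then put the pine lid with the green bar handle on the box, squarely, so that it lies flat and fully home on the rim, and let go; leave the dark lid where it lies.

Things in the scene. Friction and masses are not known exactly. Their poses are not given: they have to be found in the camera images.
- box: Open pine box fixed to the bench, 152 (x) x 80 (y) mm outside, 70 mm high, walls 10 mm, floor 8 mm. Origin: centre of its underside, on the bench; z up. Cross walls 30 mm high make three bays 40 x 60 mm along x (centres x = -46, 0, 46 mm), a block standing in each. Red fill line inside, 61 mm above the bench: the lid seats only if all contents are below it.
- block_tall_center (a point): Centre (half-way up) of the long pale birch block: 30 x 30 mm section, 120 mm long, about 60 g, standing loose in one of the three bays (any of them), its top 128 mm above the bench, 58 mm above the box's rim. z along its length (up at the start), x and y square to its faces, nearly parallel to the box's.
- block_short_a_center (a point): Centre (half-way up) of a short pale birch block, 30 x 30 x 44 mm high, standing loose in a bay of the box, its top 52 mm above the bench (18 mm below the rim). It stays in the box.
- block_short_b_center (a point): Centre (half-way up) of the other short block, the same as the first.
- lid_handle (a point): Pine lid's green bar handle, its centre. Bar 70 (x) x 22 (y) x 44 mm high, mid-board; board 172 (x) x 100 (y) x 10 mm; batten under it 108 x 36 x 8 mm enters the box's mouth with 12 mm to spare all round. Loose, 170 g, lying on its batten on the bench (point 40 mm up, z up). Seated, x along the box's x (either way), point over the box's centre, 102 mm above its underside.
- dark_lid_knob (a point): Middle of the brass knob of a dark square lid, 125 x 125 mm, 50 mm high with its knob; it belongs to another box and is left alone. It and the pine lid may lie in each other's place.
- tray: Open blue plastic tray for offcuts, fixed to the bench, empty, 190 (x) x 150 (y) mm outside, 45 mm high, walls and floor 5 mm. Origin: centre of its underside, on the bench; z up. The block may stand or lie in it.
Things that resemble listed ones, but are neither listed nor needed, are in the scene too. Leave any orange or pink look-alike of the part that bears lid_handle alone.

How it is judged:
On the way, in this order (a step that is already met when the one before it is completed fails the run):
1. the long block is in the blue tray (x of block_tall_center in the frame of tray between -0.088 and 0.088 m and y of block_tall_center in the frame of tray between -0.068 and 0.068 m and z of block_tall_center in the frame of tray below 0.08 m), for 0.2 s.
2. the pine lid sits flat and fully home on the box (horizontal distance between lid_handle and box below 0.02 m and z of lid_handle in the frame of box between 0.098 and 0.105 m and angle between lid_handle's own z axis and vertical below 0.06 rad and angle between the x axis of lid_handle and the x axis of box, either way round below 0.26 rad), for 0.2 s.
At the end, for the whole second after the job is handed in: The long block is at rest inside the tray (centre within its walls, under 80 mm up); both short blocks are in the box; the pine lid rests on the rim: handle centre 98 to 105 mm above the box's underside, within 20 mm of its centre, tilt under 3.4 degrees, turned under 15 degrees from the box (all of step 1 and all of step 2 and x of block_short_a_center in the frame of box between -0.066 and 0.066 m and y of block_short_a_center in the frame of box between -0.03 and 0.03 m and z of each of block_short_a_center, block_short_b_center in the frame of box below 0.05 m and x of block_short_b_center in the frame of box between -0.066 and 0.066 m and y of block_short_b_center in the frame of box between -0.03 and 0.03 m and linear speed of each of lid, block_tall below 0.02 m/s); the robot touches nothing.
It fails at once if the dark lid is moved by more than 30 mm (distance of dark_lid_knob from where it was at the start of the episode above 0.03 m).
It also fails if it takes over 70 s, if anything falls off the work surface, if the arm or the gripper's body presses on something with over 40 N, if the wrist force passes 120 N, or if a joint passes its speed limit or range.

ROBOT

A 6-joint arm with a two-finger parallel gripper is mounted at the origin on the work surface. World frame = base frame: x ahead of the robot, y to its left, z up, the work surface at z = 0. Lengths are in m, angles in rad, forces in N, time in s.
With the tool pointing down it reaches from about 0.3 to 0.775 m from the base axis. Payload 14.6 kg.
Tool frame: the origin (TCP) lies midway between the tips of the shut fingers; the grasp point (between the pads) lies behind it (r.grip_depth is the y of the grasp point in the tool frame, in m); y points along the fingers, x is the direction in which the jaws open and shut, and the axes are right-handed (so a half turn about y gives the same grasp; the last joint's range is limited). The gripper opens to 94 mm and grips with 3 to 60 N. Pads are 16 mm wide; open, the fingers measure 119 mm over their backs; the gripper's body (75 mm by 177 mm) begins 78 mm behind the grasp point.
Start: joints at [1.15, 0.3, 1.521, -0, 1.321, -0.067], TCP at [0.191, 0.516, 0.205] pointing down, gripper open.
Joint ranges: [-3.03, 3.03], [-0.79, 2.21], [0.23, 2.52], [-1.04, 4.18], [0, 3.07], [-2.55, 2.55]. Speed limits (rad/s): [2.22, 2.22, 2.57, 3.14, 3.14, 3.14].

INTERFACE

Orientations are given as a rotation vector (axis times angle).
In Python, from workcell import r gives the robot as it stands.
- The arm moves only by the shell command python3 -m crank 'ROWS' [FORCE]. ROWS is JSON, a list that holds one entry, the list of rows, each a list of 5 numbers: the finger opening in mm, from 0 to 94, then the shift along the tool's x, y, z in units of 50 mm (1.0 is 50 mm), then the turn about the tool's y in units of 8 degrees (1.0 is 8 degrees). A call has 1 to 8 rows; each row shifts and turns the pose as measured when the row begins, along the tool's axes as they then stand; what a row does not reach is not made up. A row lasts 1/8 s, in which the tool goes at most 62.5 mm and 10.7 degrees, less where a joint would pass 70% of its speed; a pose out of reach is approached as far as the arm can. A call is refused whole if a number of a shift passes 1 or a number of a turn 1, either way. A call with a gripper value outside its range is refused whole. The fingers move at their own pace and stop on an object; FORCE is the grip in N (left out, the last holds). Time passes only in rows, so rows that do not move let the fingers close. It gives the time, the measured TCP pose, the force and the opening at its end, in the units of the state.
- r.observe(): the state, without advancing time (a new reading comes with each control period).
- r.get_image(name): name is "side" or "top"; returns a dict with "pixels" (384x512x3 uint8, red, green, blue), "vertical_fov" (degrees; the focal length in pixels is half the picture's height over the tangent of half this angle, whatever the lens; pixels are square), "cx", "cy" (the principal point, pixels), "R" (3x3) and "t" (3): a world point X has camera coordinates R X + t. Camera axes: x right, y down, z forward; pixel columns grow to the right and rows downward; lengths in m; the calibration is good to about 2 mm. A picture is of the moment at which its call begins. There is no depth.
- r.finish_job(): hands the job in, once; it reports no verdict.
The state is a dict: "time": time; "joint_positions": joint angles; "joint_velocities": joint speeds; "tau": joint torques, N m; "ee_pos": TCP position; "eef_rot": TCP orientation; "force": force on the tool from outside, world axes, zero at the start; "ft_torque": the same for the moment, N m; "grip_width": opening from 0.0 (shut) to 1.0 (fully open).
Only numpy, scipy, OpenCV 4.12 (cv2) and the standard library are available. Lean on these libraries where they do the work, as an engineer would, in place of code of your own. Each camera call takes 0.05 s, during which the arm holds its last target. There are 200 camera calls.

## Working session

There is one attempt and no reset: what is moved stays moved. The work goes in short steps, Python scripts to look and compute and a shell command to move; the robot and the scene stay as the last step left them, time stands still between calls to the robot, and variables do not carry over. Pictures are saved under pics/ and viewed, about 8 in all and at most 12, crops included, and the job is handed in when it is done.

```bash
mkdir -p pics; cat > h.py <<'E'
import numpy as np, cv2, json
from workcell import r
def snap(n,f):
    d=r.get_image(n); cv2.imwrite(f,cv2.cvtColor(d["pixels"],cv2.COLOR_RGB2BGR)); return d
def ray(d,u,v):
    f=d["pixels"].shape[0]/2/np.tan(np.radians(d["vertical_fov"])/2)
    R=np.array(d["R"]);t=np.array(d["t"])
    return -R.T@t, R.T@np.array([(u-d["cx"])/f,(v-d["cy"])/f,1])
def onz(d,u,v,z):
    o,k=ray(d,u,v); return o+k*(z-o[2])/k[2]
def two(d1,p1,d2,p2):
    o1,k1=ray(d1,*p1);o2,k2=ray(d2,*p2)
    s=np.linalg.lstsq(np.c_[k1,-k2],o2-o1,rcond=None)[0]
    a=o1+s[0]*k1;b=o2+s[1]*k2
    return (a+b)/2,np.linalg.norm(a-b)
def proj(d,X):
    f=d["pixels"].shape[0]/2/np.tan(np.radians(d["vertical_fov"])/2)
    c=np.array(d["R"])@X+np.array(d["t"]); return c[0]/c[2]*f+d["cx"],c[1]/c[2]*f+d["cy"]
E
python3 - <<'E'
from h import *
for n in("top","side"):
    d=snap(n,f"pics/{n}0.png"); print(n,d["vertical_fov"],d["cx"],d["cy"],np.round(ray(d,d["cx"],d["cy"]),3).tolist(),[k for k in d])
print(r.observe(),r.grip_depth)
E
```

```text
top 47.923737390803915 255.79065273329545 195.95250989128533 [[0.318, -0.015, 1.139], [0.096, 0.012, -0.995]] ['pixels', 'vertical_fov', 'cx', 'cy', 'R', 't']
side 50.22792602829129 254.41190600438122 187.7712559657846 [[-0.129, -0.549, 1.023], [0.467, 0.451, -0.761]] ['pixels', 'vertical_fov', 'cx', 'cy', 'R', 't']
{'time': 0.1, 'joint_positions': array([ 1.15040717e+00,  3.00371471e-01,  1.52148493e+00,  1.40404497e-05,
        1.32068605e+00, -6.65637890e-02]), 'joint_velocities': array([ 0.00089005, -0.00120989, -0.00041812,  0.00073346, -0.00148116,
       -0.00017323]), 'tau': array([ 1.89027873e-03, -5.32638967e+01, -3.53287768e+01,  7.09854439e-02,
        2.34634423e-02, -8.92676712e-05]), 'ee_pos': array([0.19046061, 0.51573829, 0.20498165]), 'eef_rot': array([-1.35655948, -0.94411298,  0.94546949]), 'force': array([ 0.82166979, -0.08335609,  0.06619715]), 'ft_torque': array([-0.03922126,  0.0019905 ,  0.03310802]), 'grip_width': 0.9989049958539105} -0.0188
```

View pics/top0.png

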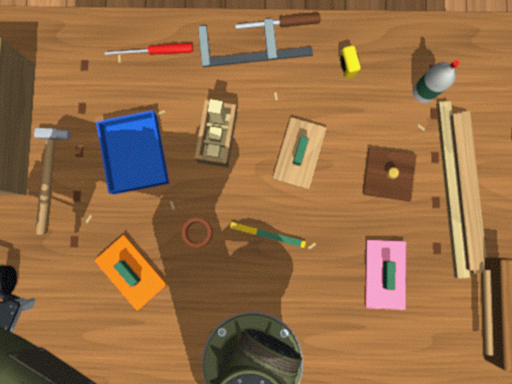

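View pics/side0.png

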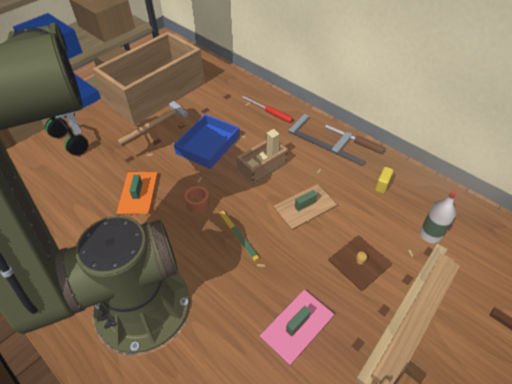

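The top view shows the box at (216,130), with what looks like the long block at its far end (216,108). The blue tray is at (133,151).

There are three green-handled lids: pine at (300,152), orange at (130,272) and pink at (386,274). The pine one fits the description. The dark lid is at (389,173). In the side view the tall block is at (272,143). I'll confirm with a crop and measure.

```bash
python3 - <<'E'
from h import *
D={n:r.get_image(n) for n in("top","side")}
a=cv2.cvtColor(D["top"]["pixels"],cv2.COLOR_RGB2BGR)[80:205,185:340]
b=cv2.cvtColor(D["side"]["pixels"],cv2.COLOR_RGB2BGR)[115:240,220:350]
cv2.imwrite("pics/c1.png",np.vstack([cv2.resize(a,None,fx=2.4,fy=2.4,interpolation=2),cv2.resize(cv2.copyMakeBorder(b,0,0,0,25,0),None,fx=2.4,fy=2.4,interpolation=2)]))
def blobs(n,lo,hi,roi):
    x0,y0,x1,y1=roi
    m=cv2.inRange(cv2.cvtColor(D[n]["pixels"],cv2.COLOR_RGB2HSV),lo,hi)
    z=np.zeros_like(m);z[y0:y1,x0:x1]=m[y0:y1,x0:x1]
    cs=cv2.findContours(z,0,2)[0];c=max(cs,key=cv2.contourArea)
    return c
g1=blobs("top",(60,60,20),(95,255,255),(275,120,330,185)); g2=blobs("side",(60,60,20),(95,255,255),(280,180,330,220))
for n,c in(("top",g1),("side",g2)): print("handle",n,cv2.minAreaRect(c),cv2.contourArea(c))
p,e=two(D["top"],cv2.minAreaRect(g1)[0],D["side"],cv2.minAreaRect(g2)[0]);print("handle3d",p,e)
t1=blobs("top",(105,150,60),(125,255,255),(85,100,180,200)); t2=blobs("side",(105,150,60),(125,255,255),(165,105,250,170))
for n,c in(("top",t1),("side",t2)):
    b=cv2.boxPoints(cv2.minAreaRect(c)); print("tray",n,b.round(1).tolist(),[onz(D[n],*q,.045).round(3).tolist() for q in b])
p,e=two(D["top"],cv2.minAreaRect(t1)[0],D["side"],cv2.minAreaRect(t2)[0]);print("tray3d",p,e)
for q in cv2.boxPoints(cv2.minAreaRect(g1)): print("hand top corner",onz(D["top"],*q,.062).round(3))
E
```

```text
handle top ((300.3113098144531, 150.16036987304688), (7.554830074310303, 27.884191513061523), 15.945395469665527) 177.0
handle side ((305.70001220703125, 196.8999786376953), (4.0249223709106445, 19.230182647705078), 63.43495178222656) 62.0
handle3d [ 0.54224754 -0.11388745  0.05417169] 0.0031449673788788565
tray top [[95.30000305175781, 121.0999984741211], [154.60000610351562, 110.0], [168.1999969482422, 182.8000030517578], [109.0, 193.89999389648438]] [[0.611, 0.419, 0.045], [0.643, 0.266, 0.045], [0.453, 0.223, 0.045], [0.421, 0.374, 0.045]]
tray side [[171.5, 147.5], [214.0, 105.0], [238.5, 129.5], [196.0, 172.0]] [[0.411, 0.366, 0.045], [0.669, 0.427, 0.045], [0.632, 0.26, 0.045], [0.392, 0.217, 0.045]]
tray3d [0.53243119 0.32684637 0.02850629] 0.004772747552188704
hand top corner [ 0.507 -0.094  0.062]
hand top corner [ 0.577 -0.112  0.062]
hand top corner [ 0.572 -0.131  0.062]
hand top corner [ 0.502 -0.112  0.062]
```

View pics/c1.png

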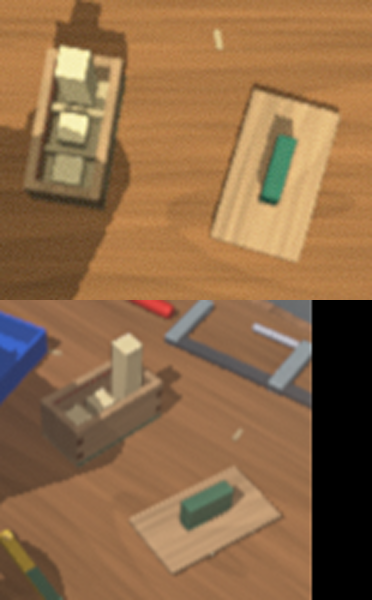

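The crop confirms the long block in the box's far bay: top face at about (216,105) in the top view and (273,132) in the side view. The pine lid with the green bar is at (300,150). Now the box and block positions.

```bash
python3 - <<'E'
from h import *
D={n:r.get_image(n) for n in("top","side")}
T=lambda x,y:(185+x/2.4,80+y/2.4)
S=lambda x,y:(220+x/2.4,115+(y-300)/2.4)
c=[T(52,48),T(126,57),T(103,207),T(25,192)]
P=[onz(D["top"],*q,.07) for q in c]
for p in P: print("rim",p.round(4))
C=np.mean(P,0); a=(P[0]+P[1]-P[2]-P[3])/2; print("box",C,"yaw",np.degrees(np.arctan2(a[1],a[0])),"len",np.linalg.norm(a), "w",np.linalg.norm((P[0]+P[3]-P[1]-P[2])/2))
print("block top",two(D["top"],T(74,61),D["side"],S(127,341)))
print("rim near-left 2view",two(D["top"],T(25,192),D["side"],S(42,403)))
# pale masks of the block faces
for n,roi in(("top",(200,92,232,125)),("side",(262,125,285,170))):
    x0,y0,x1,y1=roi; im=D[n]["pixels"][y0:y1,x0:x1]
    m=(im.min(2)>130).astype(np.uint8); k,l,s,ce=cv2.connectedComponentsWithStats(m)
    i=1+np.argmax(s[1:,4]); print(n,s[i]+[x0,y0,0,0,0],ce[i]+[x0,y0])
o=r.observe();from scipy.spatial.transform import Rotation as Ro
print(Ro.from_rotvec(o["eef_rot"]).as_matrix().round(3))
E
```

```text
rim [0.6634 0.1277 0.07  ]
rim [0.6548 0.049  0.07  ]
rim [0.4939 0.0694 0.07  ]
rim [0.5084 0.1514 0.07  ]
box [0.58012623 0.09936188 0.07      ] yaw -7.945962026504953 len 0.15948361413671205 w 0.0811877619932997
block top (array([0.6305948 , 0.0970244 , 0.13160291]), np.float64(0.0002202427398621673))
rim near-left 2view (array([0.51188829, 0.1497941 , 0.06555104]), np.float64(0.007090368516598287))
top [208 100  14  14 158] [214.6835443  106.07594937]
side [267 129  12   9  62] [272.35483871 133.16129032]
[[ 0.346 -0.    -0.938]
 [ 0.938 -0.     0.346]
 [-0.    -1.     0.   ]]
```

```bash
cat >> h.py <<'E'
from scipy.spatial.transform import Rotation as Ro
def go(X,yaw=None):
    "rows needed, in tool units, to reach X; yaw = wanted yaw (deg) of tool x"
    o=r.observe();M=Ro.from_rotvec(o["eef_rot"]).as_matrix();y=np.degrees(np.arctan2(M[1,0],M[0,0]))
    print("t",o["time"],"pos",o["ee_pos"].round(4),"yaw",y.round(2),"F",o["force"].round(1),"grip",round(o["grip_width"]*94,1))
    print("units",(M.T@(np.array(X)-o["ee_pos"])/.05).round(2),"turn",None if yaw is None else round(-(yaw-y)/8,2))
E
python3 -m crank '[[[94,0,0,0,-0.76],[94,0,0,0,-0.76],[94,-0.7,0,-0.95,0],[94,-0.7,0,-0.95,0],[94,-0.7,0,-0.95,0],[94,-0.7,0,-0.95,0],[94,-0.7,0,-0.95,0],[94,-0.7,0,-0.95,0]]]' 20
python3 -c "
from h import *
go([.628,.096,.205],82)"
```

```text
time: 1.3
ee_pos: [0.4498, 0.2645, 0.2051]
eef_rot: [-1.267, -1.115, 1.115]
force: [0.4, 0.5, 0.8]
grip_width: 1.003
t 1.3 pos [0.4498 0.2645 0.2051] yaw 82.69 F [0.4 0.5 0.8] grip 94.2
units [-2.89  0.   -3.96] turn 0.09
```

```bash
python3 -m crank '[[[94,-0.7,0,-0.95,0],[94,-0.7,0,-0.95,0],[94,-0.7,0,-0.95,0],[94,-0.7,0,-0.95,0],[94,-0.1,0,-0.15,0],[94,0,0,0,0]]]'
python3 -c "
from h import *
go([.628,.096,.088],82)
snap('side','pics/s1.png')
cv2.imwrite('pics/s1c.png',cv2.resize(cv2.imread('pics/s1.png')[60:210,190:350],None,fx=3,fy=3))"
```

```text
time: 2.05
ee_pos: [0.6336, 0.0861, 0.2041]
eef_rot: [-1.268, -1.111, 1.112]
force: [-0.1, 0.3, 0.2]
grip_width: 0.997
t 2.05 pos [0.6336 0.0861 0.2041] yaw 82.45 F [-0.1  0.3  0.2] grip 93.8
units [0.18 2.32 0.13] turn 0.06
```

View pics/s1c.png

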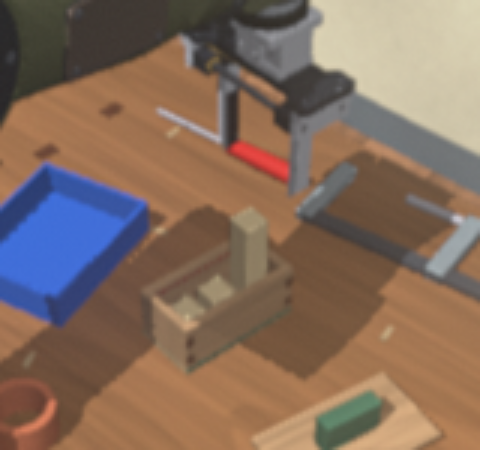

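The open fingers, at crop (228,145) and (298,190), straddle the line above the block at crop (250,215). I'll descend, grip and lift a little.

```bash
python3 -m crank '[[[94,0.18,0.8,0.13,0],[94,0,0.8,0,0],[94,0,0.6,0,0],[94,0,0.12,0,0],[20,0,0,0,0],[20,0,0,0,0],[20,0,0,0,0],[20,0,0,0,0]]]' 20
python3 -m crank '[[[20,0,0,0,0],[20,0,0,0,0],[20,0,0,0,0],[20,0,0,0,0],[20,0,-0.3,0,0],[20,0,-0.4,0,0]]]' 20
python3 -c "
from h import *
go([.532,.322,.235],82)"
```

```text
time: 3.1
ee_pos: [0.6262, 0.1037, 0.0923]
eef_rot: [-1.269, -1.125, 1.113]
force: [-0.5, 0.0, -0.3]
grip_width: 0.611
time: 3.85
ee_pos: [0.6255, 0.1034, 0.1282]
eef_rot: [-1.268, -1.123, 1.113]
force: [0.6, 0.5, -0.4]
grip_width: 0.319
t 3.85 pos [0.6255 0.1034 0.1282] yaw 82.91 F [ 0.6  0.5 -0.4] grip 30.0
units [ 4.11 -2.14  2.38] turn 0.11
```

```bash
python3 -m crank '[[[20,0,-0.7,0,0],[20,0,-0.8,0,0],[20,0,-0.7,0,0],[20,0,0,0,0],[20,0.7,0,0.4,0],[20,0.7,0,0.4,0],[20,0.7,0,0.4,0],[20,0.7,0,0.4,0]]]' 20
python3 -c "
from h import *
go([.532,.322,.235],82)
snap('side','pics/s2.png')
cv2.imwrite('pics/s2c.png',cv2.resize(cv2.imread('pics/s2.png')[60:210,150:320],None,fx=3,fy=3))"
```

```text
time: 4.85
ee_pos: [0.5609, 0.2533, 0.2451]
eef_rot: [-1.272, -1.121, 1.109]
force: [-0.2, -0.3, -1.0]
grip_width: 0.317
t 4.85 pos [0.5609 0.2533 0.2451] yaw 82.65 F [-0.2 -0.3 -1. ] grip 29.8
units [1.29 0.2  0.75] turn 0.08
```

View pics/s2c.png

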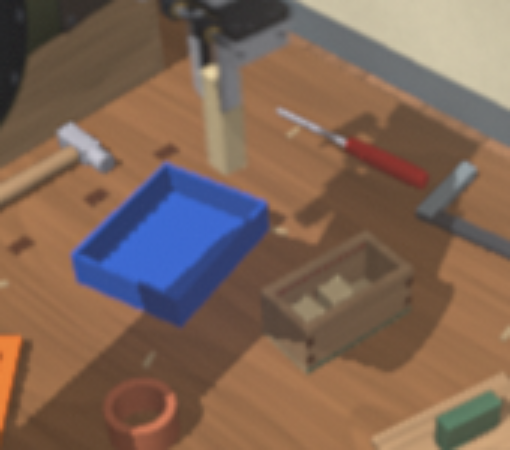

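The long block is held upright and both short blocks are still in the box. On to the tray.

```bash
python3 -m crank '[[[20,0.65,0.1,0.38,0],[20,0.55,0.1,0.33,0],[20,0,0,0,0],[20,0,0.8,0,0],[20,0,0.8,0,0],[20,0,0.7,0,0],[20,0,0.4,0,0],[20,0,0,0,0]]]' 20
python3 -c "
from h import *
go([.532,.322,.089],82)"
```

```text
time: 5.9
ee_pos: [0.5316, 0.3187, 0.0937]
eef_rot: [-1.27, -1.119, 1.115]
force: [0.6, -1.2, -0.8]
grip_width: 0.321
t 5.9 pos [0.5316 0.3187 0.0937] yaw 82.79 F [ 0.6 -1.2 -0.8] grip 30.2
units [ 0.07  0.09 -0.  ] turn 0.1
```

```bash
python3 -m crank '[[[20,0,0.08,0,0],[20,0,0,0,0],[60,0,0,0,0],[60,0,0,0,0],[60,0,0,0,0],[60,0,0,0,0],[60,0,-0.4,0,0],[60,0,-0.7,0,0]]]'
python3 -m crank '[[[60,0,-0.8,0,0],[60,0,-0.8,0,0],[60,-0.8,0,0,0],[60,-0.9,0,0,0],[60,-0.9,0,0,0.5],[60,-0.9,0,0,0.5],[60,-0.9,0,0,0],[60,-0.9,0,0,0]]]'
python3 -c "
from h import *
go([.54,-.113,.18],75.4)
snap('side','pics/s3.png');snap('top','pics/t3.png')
a=cv2.resize(cv2.imread('pics/s3.png')[90:190,150:330],None,fx=3,fy=3);b=cv2.resize(cv2.imread('pics/t3.png')[90:210,80:260],None,fx=3,fy=3)
cv2.imwrite('pics/c3.png',cv2.resize(np.vstack([a,b]),None,fx=.9,fy=.9))"
```

```text
time: 6.9
ee_pos: [0.5317, 0.318, 0.1467]
eef_rot: [-1.27, -1.118, 1.115]
force: [0.5, 0.3, 0.3]
grip_width: 0.637
time: 7.9
ee_pos: [0.4812, 0.0533, 0.2319]
eef_rot: [-1.329, -1.018, 1.005]
force: [0.5, 0.1, 0.1]
grip_width: 0.642
t 7.9 pos [0.4812 0.0533 0.2319] yaw 74.76 F [0.5 0.1 0.1] grip 60.4
units [-2.9   1.05 -2.  ] turn -0.08
```

View pics/c3.png

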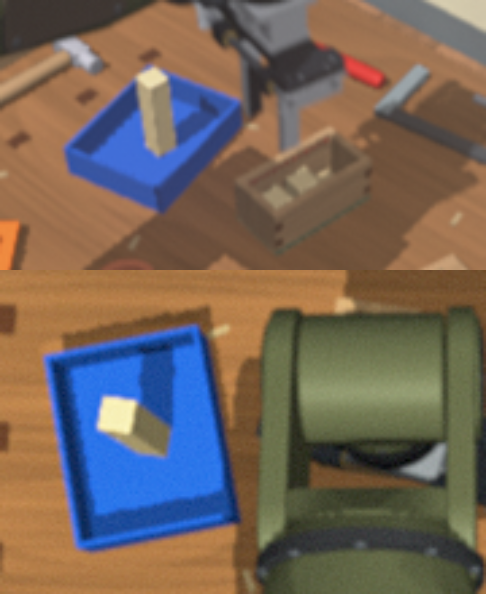

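The block stands in the middle of the tray. Next is the pine lid.

```bash
python3 -m crank '[[[70,-0.85,0,-0.6,0],[70,-0.85,0,-0.6,0],[70,-0.85,0,-0.6,0],[70,-0.3,0.5,-0.15,-0.08],[70,0,0.4,0,0],[70,0,0,0,0]]]'
python3 -c "
from h import *
go([.54,-.113,.03],75.4)
snap('side','pics/s4.png')
cv2.imwrite('pics/s4c.png',cv2.resize(cv2.imread('pics/s4.png')[120:260,230:400],None,fx=3,fy=3))"
```

```text
time: 8.75
ee_pos: [0.5407, -0.1148, 0.1873]
eef_rot: [-1.327, -1.027, 1.011]
force: [0.5, 0.0, -0.6]
grip_width: 0.742
t 8.75 pos [ 0.5407 -0.1148  0.1873] yaw 75.31 F [ 0.5  0.  -0.6] grip 69.8
units [0.02 3.15 0.06] turn -0.01
```

View pics/s4c.png

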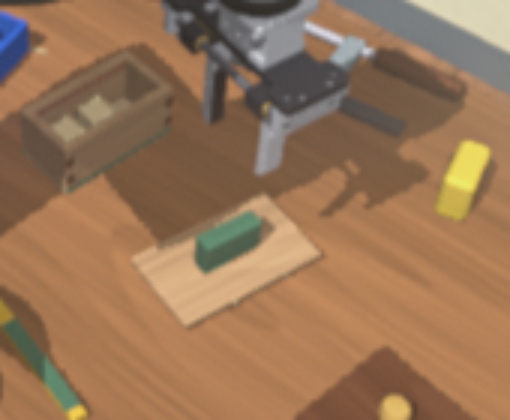

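The pine lid's green bar, at crop (228,240), lies under the fingers, and the dark lid is clear to the lower right. Descending.

```bash
python3 -m crank '[[[70,0,0.8,0,0],[70,0,0.8,0,0],[70,0,0.7,0,0],[70,0,0.5,0,0],[70,0,0.15,0,0],[70,0,0,0,0]]]'
python3 -c "
from h import *
go([.54,-.113,.03],75.4)"
```

```text
time: 9.55
ee_pos: [0.5485, -0.1128, 0.0448]
eef_rot: [-1.336, -1.039, 1.009]
force: [0.2, -0.6, -0.4]
grip_width: 0.747
t 9.55 pos [ 0.5485 -0.1128  0.0448] yaw 75.55 F [ 0.2 -0.6 -0.4] grip 70.2
units [-0.05  0.29  0.17] turn 0.02
```

```bash
python3 -m crank '[[[70,0,0.2,0.15,0],[70,0,0.1,0,0],[10,0,0,0,0],[10,0,0,0,0],[10,0,0,0,0],[10,0,0,0,0],[10,0,0,0,0],[10,0,0,0,0]]]' 45
python3 -c "
from h import *
go([.54,-.113,.03],75.4)"
```

```text
time: 10.55
ee_pos: [0.5427, -0.1111, 0.0317]
eef_rot: [-1.34, -1.042, 1.008]
force: [1.2, -0.0, -0.6]
grip_width: 0.232
t 10.55 pos [ 0.5427 -0.1111  0.0317] yaw 75.56 F [ 1.2 -0.  -0.6] grip 21.8
units [-0.05  0.03  0.04] turn 0.02
```

```bash
python3 -m crank '[[[10,0,-0.4,0,0],[10,0,-0.7,0,0],[10,0,-0.8,0,0],[10,0,-0.8,0,0],[10,0,-0.4,0,0],[10,0,0,0,0]]]' 45
python3 -c "
from h import *
go([.58,.099,.185],82)
snap('side','pics/s5.png');snap('top','pics/t5.png')
a=cv2.resize(cv2.imread('pics/s5.png')[100:220,220:370],None,fx=4,fy=4,interpolation=2)[:300];b=cv2.resize(cv2.imread('pics/t5.png')[90:180,180:330],None,fx=4,fy=4,interpolation=2)[:300]
cv2.imwrite('pics/c5.png',np.vstack([a,b]))"
```

```text
time: 11.3
ee_pos: [0.5371, -0.1101, 0.1898]
eef_rot: [-1.337, -1.04, 1.009]
force: [0.3, 0.0, -1.8]
grip_width: 0.23
t 11.3 pos [ 0.5371 -0.1101  0.1898] yaw 75.56 F [ 0.3  0.  -1.8] grip 21.6
units [4.26 0.11 0.21] turn -0.81
```

View pics/c5.png

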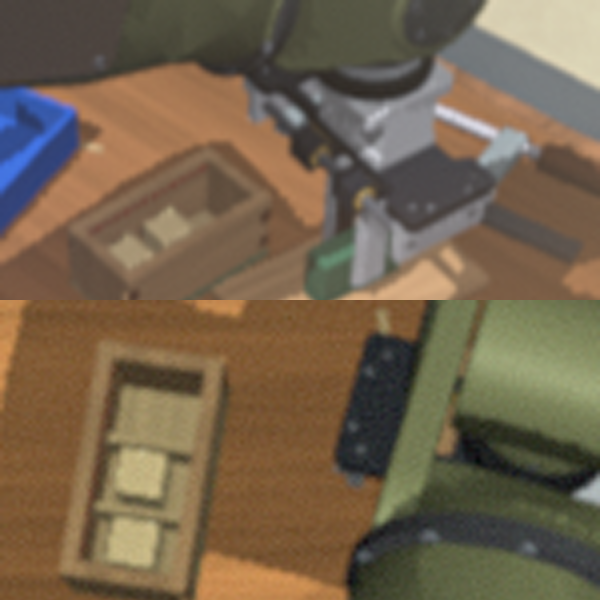

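The box is clear in the top view, with two short blocks in it. Its rim corners are at crop (100,345), (227,358), (187,590) and (62,573). I'll refine the box pose from these.

```bash
python3 - <<'E'
from h import *
D=r.get_image("top");S=r.get_image("side")
T=lambda x,y:(180+x/4,90+(y-300)/4); s=lambda x,y:(220+x/4,100+y/4)
P=[onz(D,*T(*q),.07) for q in((100,345),(227,358),(187,590),(62,573))]
C=np.mean(P,0);a=(P[0]+P[1]-P[2]-P[3])/2
print(C,np.degrees(np.arctan2(a[1],a[0])),np.linalg.norm(a),np.linalg.norm((P[0]+P[3]-P[1]-P[2])/2))
for q,w in(((100,345),(212,145)),((227,358),(270,198)),((62,573),(70,230))): print("2view",two(D,T(*q),S,s(*w)))
go([*C[:2],.185],90+np.degrees(np.arctan2(a[1],a[0])))
E
```

```text
[0.58227615 0.10163789 0.07      ] -7.902092478102294 0.14976576422915572 0.080328939490624
2view (array([0.66303607, 0.12898235, 0.07101668]), np.float64(0.008432609373503337))
2view (array([0.65388447, 0.05103222, 0.06671308]), np.float64(7.06643104767401e-05))
2view (array([0.51534148, 0.15098697, 0.06432825]), np.float64(0.0038144781384746055))
t 11.5 pos [ 0.5362 -0.1099  0.1874] yaw 75.56 F [-0.3 -0.2 -0.2] grip 21.8
units [4.33 0.06 0.16] turn -0.82
```

```bash
python3 -m crank '[[[10,0.6,-0.1,0,-0.4],[10,0.7,0,0,-0.42],[10,0.8,0,0,0],[10,0.8,0,0,0],[10,0.7,0,0,0],[10,0.4,0,0,0],[10,0,0,0,0]]]' 45
python3 -c "
from h import *
go([.584,.1015,.11],82.1)"
```

```text
time: 12.38
ee_pos: [0.5674, 0.0925, 0.1848]
eef_rot: [-1.278, -1.115, 1.105]
force: [-0.4, -1.0, -1.2]
grip_width: 0.23
t 12.375 pos [0.5674 0.0925 0.1848] yaw 82.24 F [-0.4 -1.  -1.2] grip 21.6
units [ 0.22  1.5  -0.29] turn 0.02
```

```bash
python3 -m crank '[[[10,0.22,0,-0.29,0],[10,0,0,0,0],[10,0,0.6,0,0],[10,0,0.5,0,0],[10,0,0.2,0,0],[10,0,0,0,0]]]' 45
python3 -c "
from h import *
go([.584,.1015,.094],82.1)
snap('side','pics/s6.png');snap('top','pics/t6.png')
a=cv2.resize(cv2.imread('pics/s6.png')[100:200,210:330],None,fx=4,fy=4,interpolation=2)
cv2.imwrite('pics/c6.png',a)"
```

```text
time: 13.12
ee_pos: [0.5828, 0.0956, 0.1179]
eef_rot: [-1.28, -1.111, 1.103]
force: [-0.0, 0.4, -0.9]
grip_width: 0.229
t 13.125 pos [0.5828 0.0956 0.1179] yaw 82.0 F [-0.   0.4 -0.9] grip 21.6
units [ 0.12  0.48 -0.  ] turn -0.01
```

View pics/c6.png

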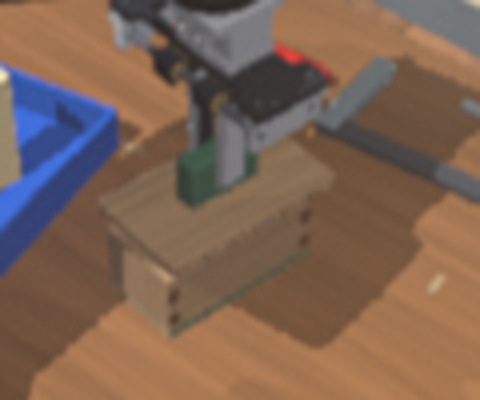

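The lid is parallel to the box and overhangs it evenly, just above the rim. I'll nudge 6 mm in y and lower it.

```bash
python3 -m crank '[[[10,0.12,0,0,0],[10,0,0.2,0,0],[10,0,0.15,0,0],[10,0,0.08,0,0],[10,0,0,0,0]]]' 45
python3 -c "
from h import *
go([.584,.1015,.0937],82.1)"
```

```text
time: 13.85
ee_pos: [0.5849, 0.1024, 0.0972]
eef_rot: [-1.282, -1.114, 1.101]
force: [-0.1, 0.9, -1.1]
grip_width: 0.234
t 13.85 pos [0.5849 0.1024 0.0972] yaw 82.03 F [-0.1  0.9 -1.1] grip 22.0
units [-0.02  0.07  0.02] turn -0.01
```

```bash
python3 -m crank '[[[10,0,0.06,0,0],[10,0,0.03,0,0],[10,0,0,0,0]]]' 45
python3 -m crank '[[[60,0,0,0,0],[60,0,0,0,0],[60,0,0,0,0],[60,0,0,0,0],[60,0,-0.4,0,0],[60,0,-0.8,0,0],[60,0,-0.8,0,0],[60,0,0,0,0]]]'
python3 -m crank '[[[60,0,-0.9,0,0],[60,0,-0.6,0,0],[60,-0.8,0,0,0],[60,-0.8,0,0,0],[60,-0.8,0,0,0],[60,-0.8,0,0,0],[60,-0.8,0,0,0],[60,0,0,0,0]]]'
python3 - <<'E'
from h import *
S=r.get_image("side");D=r.get_image("top")
def g(d,roi):
    x0,y0,x1,y1=roi;m=cv2.inRange(cv2.cvtColor(d["pixels"],cv2.COLOR_RGB2HSV),(60,60,20),(95,255,255));z=np.zeros_like(m);z[y0:y1,x0:x1]=m[y0:y1,x0:x1]
    return cv2.minAreaRect(max(cv2.findContours(z,0,2)[0],key=cv2.contourArea))
a=g(D,(185,90,250,180));b=g(S,(230,110,310,165));print(a,b,two(D,a[0],S,b[0]),r.observe()["ee_pos"])
Q=[onz(D,*q,.124) for q in cv2.boxPoints(a)];print(np.round(Q,3),np.mean(Q,0))
A=[cv2.cvtColor(i,cv2.COLOR_RGB2BGR) for i in(S["pixels"][95:190,150:330],D["pixels"][85:195,80:260])]
cv2.imwrite("pics/c7.png",cv2.resize(np.vstack(A),None,fx=2.9,fy=2.9,interpolation=2))
E
```

```text
time: 14.22
ee_pos: [0.5857, 0.1024, 0.0942]
eef_rot: [-1.284, -1.116, 1.1]
force: [0.7, 0.3, -1.9]
grip_width: 0.23
time: 15.22
ee_pos: [0.584, 0.1025, 0.1965]
eef_rot: [-1.283, -1.115, 1.1]
force: [-0.4, -0.2, -1.3]
grip_width: 0.638
time: 16.23
ee_pos: [0.5527, -0.1007, 0.2648]
eef_rot: [-1.274, -1.108, 1.107]
force: [0.6, 0.9, 0.5]
grip_width: 0.639
((213.90438842773438, 126.04196166992188), (9.21062183380127, 29.080078125), 10.007979393005371) ((269.9000244140625, 137.70001220703125), (2.2360680103302, 0.4472135603427887), 26.56505012512207) (array([0.58876282, 0.09068299, 0.1370961 ]), np.float64(0.026924190653805982)) [ 0.553114   -0.09855251  0.26505753]
[[0.549 0.117 0.124]
 [0.619 0.107 0.124]
 [0.616 0.085 0.124]
 [0.545 0.095 0.124]] [0.58215396 0.10116984 0.124     ]
```

View pics/c7.png

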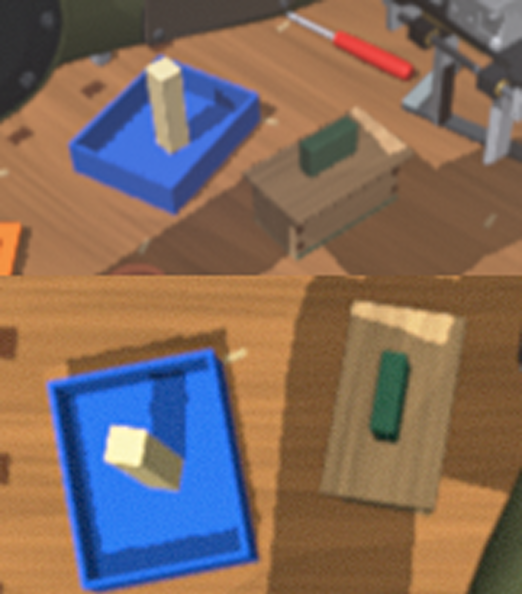

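The lid looks flat and square on the box, with the handle 1 mm from the box centre. The two-view height check failed because the side mask only caught a 2-pixel patch. I'll redo it with the handle's top-face centre read from the picture, about crop (326,134) in the side view, then hand in.

```bash
python3 - <<'E'
from h import *
S=r.get_image("side");D=r.get_image("top")
X=np.array([.582,.101,.124])
# far/near ends of the bar's top edge, and board corners, predicted if seated, in c7 side-crop pixels
c,s=np.cos(np.radians(-7.9)),np.sin(np.radians(-7.9))
w=lambda x,y,z:np.array([.582+c*x-s*y,.101+s*x+c*y,z])
for n,q in(("bar far-left",(.035,.011,.124)),("bar near-left",(-.035,.011,.124)),("bar near-right",(-.035,-.011,.124)),("board near-left",(-.086,.05,.08)),("board near-right",(-.086,-.05,.08)),("board far-right",(.086,-.05,.08)),("board far-left",(.086,.05,.08))):
    u,v=proj(S,w(*q)); print(n,round((u-150)*2.9),round((v-95)*2.9))
go(X)
E
```

```text
bar far-left 342 114
bar near-left 293 142
bar near-right 306 153
board near-left 237 172
board near-right 293 223
board far-right 411 151
board far-left 353 106
t 16.425 pos [ 0.5534 -0.0978  0.2656] yaw 82.33 F [ 0.3 -0.2  0. ] grip 60.0
units [ 4.02  2.83 -0.03] turn None
```

The predicted seated corners match the picture. For example, board far-right is predicted at (411,151) and seen at about (411,151), and near-right at (293,223) against about (297,222). Handing in.

```bash
python3 -c "
from workcell import r
print(r.finish_job())"
```

```text
the job is handed in; nothing more can be done
None
```

I moved the long block from the box's far bay to the blue tray, where it stands upright near the middle. I then put the pine lid on the box, let go and backed the arm away. The job was handed in at about 16.4 s of robot time; the hand-in reports no verdict.

**Last checks:**
- **Lid position:** the handle is about 1 mm from the measured box centre. Its turn matches the box's to within about 1°.
- **Lid height:** the two-view height measurement failed (27 mm mismatch between rays), because the side view's colour mask caught only a 2-pixel patch of the handle. I checked instead that the lid's corners appear in the side picture where a seated lid's should. Most matched within a few pixels of the enlarged crop, and the worst by about 9 (roughly 3 camera pixels). The gripper height at release also agreed with a seated lid.
- **Short blocks:** both were in the box the last time they were visible, just before the lid went over.
- **Dark lid:** I never reached for it, and it lay clear of the arm when I picked up the pine lid. I did not re-measure it at the end.

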